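# Stand the fallen canvas back on the table easel and clamp it

### The job

The small canvas on the table easel has tipped forward on to the jar of gesso. With your fingertips gently push it back up until it leans back against the easel, its foot staying on the easel's ledge all the while, then push the easel's sliding top clamp down until its lip bears on the canvas's top edge. Only push: do not pinch or lift the canvas, and leave the jar and the other things on the bench where they stand.

Things in the scene. Friction and masses are not known exactly. Their poses are not given: they have to be found in the camera images.
- easel: Wooden table easel, fixed to the bench. Origin on the bench (z = 0) under the ledge; x points level from its front to its back, y along the ledge, z up. Front (-x) is the side where the canvas has fallen and the jar stands. Base: two runners 22 mm high at y = +-95 mm, x = -70 to 180 mm; a sloping strut behind the mast, at y = 0.
- easel_frame: The easel's fixed frame, leaning back 0.21 rad. Origin: middle of the ledge's top, 55 mm above the bench, in the plane (x = 0) where the canvas's back rests; z up the mast, x backward, y along the ledge. Ledge: x = -26 to 0, y = +-125 mm, 6 mm lip in front of it to x = -34. Behind x = 0: uprights at y = +-95 to z = 171, crossbar at z = 150, mast 32 wide to z = 285 mm.
- canvas: Stretched canvas, loose: 240 mm wide (y), 180 high (z, foot to top), 18 thick (x; painted face at -9 mm), 0.2 to 0.4 kg. Origin: middle of its foot, mid-thickness. Starts with its foot on the ledge inside the lip, leaning 0.70 rad forward of vertical, painted face on the jar, within 20 mm of the easel's middle. Past vertical it falls back by itself. Dents above 25 N; 2 to 3 N moves it.
- canvas_back: The wooden stretcher bars at the back of the canvas (part of it, moves with it): the rear 4 mm of its thickness, a border 36 mm wide all round. Origin and axes as canvas; its rear face is at x = +9 mm. The fingers have no business there: a finger on it means the canvas is being pinched.
- canvas_top (a point): Middle of the canvas's top edge, mid-thickness, 180 mm from its foot; axes as canvas. At the start about 200 mm above the bench and 125 mm in front of the easel's origin. When the canvas is in place it lies at x = -9, z = 180 mm of easel_frame.
- clamp (a joint): The easel's top clamp, a wooden slide on the mast: metres slid down the mast (0 = top, 0.09 = lowest). It stays where it is left; about 4 N slides it (plus 6 N per m/s). It starts at 0 to 0.03, clear above the canvas; its lip meets the top of a canvas in place at 0.075.
- clamp_under (a point): On the underside of the clamp's lip, mid-width, 9 mm in front of easel_frame's plane x = 0 (above the middle of a canvas's thickness); axes as easel_frame. The clamp is 56 mm wide (y) and 34 mm high; its lip is 16 mm thick and reaches 51 mm in front of that plane; a black knob stands out 57 mm behind it.
- clamp_push (a point): On the top of the clamp's lip, mid-width, 33 mm in front of easel_frame's plane x = 0, 16 mm above the lip's underside: where a fingertip pushes it down. Axes as easel_frame. The free top of the lip runs from 9 to 51 mm in front of that plane, 56 mm wide; behind it the clamp stands 18 mm higher.
- gesso_jar: White plastic jar, grey screw lid, 100 mm across (lid 98), 150 mm high, 0.95 kg, upright on the bench in front of the easel with the canvas leaning on its lid: centre about 145 mm in front of the easel's origin, up to 20 mm to either side of its middle. Origin: centre of its underside. Leave it where it stands.
- brush_tin: Steel tin 78 mm across, 110 mm high, with four brushes standing in it (250 to 280 mm high in all), beside the easel. Origin: centre of its underside. Bystander.
- varnish: Amber bottle 54 mm across, 115 mm high. Origin: centre of its underside. Bystander.
- tape: Roll of paper tape lying flat, 104 mm across, 24 mm high. Origin: centre of its underside. Bystander.
- mug: White mug, 76 mm across, 85 mm high, handle at +y. Origin: centre of its underside. Bystander.
- tube_near: Paint tube lying beside the jar in front of the easel, 115 mm long (its x), 34 mm wide, 22 mm high. Origin: centre of its underside. Bystander.
- tube_side: Paint tube of the same size lying on the bench. Origin: centre of its underside. Bystander.
- palette_knife: Palette knife lying on the bench, 185 mm long (its x), wooden handle toward -x, 16 mm high. Origin: on its underside at the handle's end where the blade begins. Bystander.

How it is judged:
On the way, in this order (a step that is already met when the one before it is completed fails the run):
1. the canvas is tipped back against the easel frame, foot on the ledge, clamp still clear above it (angle between the z axis of canvas and the z axis of easel_frame, either way round below 0.07 rad and angle between the y axis of canvas and the y axis of easel_frame, either way round below 0.1 rad and z of canvas in the frame of easel_frame below 0.006 m and x of canvas in the frame of easel_frame above -0.024 m and z of clamp_under in the frame of canvas above 0.19 m), for 0.2 s.
2. the clamp's lip is down on the canvas's top edge (angle between the z axis of canvas and the z axis of easel_frame, either way round below 0.07 rad and angle between the y axis of canvas and the y axis of easel_frame, either way round below 0.1 rad and z of canvas in the frame of easel_frame below 0.006 m and x of canvas in the frame of easel_frame above -0.024 m and z of clamp_under in the frame of canvas between 0.174 and 0.184 m), for 0.2 s.
At the end, for the whole second after the job is handed in: The canvas stands with its foot on the ledge and leans back against the easel frame (within 4 degrees, not twisted more than about 6 degrees), at rest, and the clamp's lip is down on its top edge (gap under 4 mm) (all of step 2 and linear speed of canvas below 0.02 m/s and angular speed of canvas below 0.1 rad/s); the robot touches nothing.
It fails at once if the canvas's foot is lifted or pushed off the ledge (raised more than 20 mm, or shifted more than about 25 mm forward or 40 mm sideways) (z of canvas in the frame of easel_frame above 0.022 m or z of canvas in the frame of easel_frame below -0.01 m or x of canvas in the frame of easel_frame below -0.04 m or y of canvas in the frame of easel_frame above 0.06 m or y of canvas in the frame of easel_frame below -0.06 m).
It fails at once if the canvas is pinched (a finger presses the stretcher at its back with more than 2 N) (contact force between canvas_back and the fingers above 2 N).
It fails at once if the canvas is pushed or gripped with more than 25 N (contact force between canvas and the fingers above 25 N).
It fails at once if the jar is shifted more than 25 mm or tipped (distance of gesso_jar from where it was at the start of the episode above 0.025 m or angle between gesso_jar's own z axis and vertical above 0.25 rad).
It fails at once if another thing on the bench is moved more than 25 mm or knocked over (distance of any of brush_tin, varnish, tape, mug, tube_near, tube_side, palette_knife from where it was at the start of the episode above 0.025 m or angle between any of brush_tin, varnish, mug's own z axis and vertical above 0.3 rad).
It also fails if it takes over 48 s, if anything falls off the work surface, if the arm or the gripper's body presses on something with over 40 N, if the wrist force passes 120 N, or if a joint passes its speed limit or range.

### The arm

A 7-joint arm with a two-finger parallel gripper is mounted at the origin on the work surface. World frame = base frame: x ahead of the robot, y to its left, z up, the work surface at z = 0. Lengths are in m, angles in rad, forces in N, time in s.
With the tool pointing down it reaches from about 0.4 to 0.85 m from the base axis. Payload 10.4 kg.
Tool frame: the origin (TCP) lies at the very end of the fingers, on their centre line; the grasp point (between the pads) lies 19 mm behind it (manip.grip_point_offset is the distance from the TCP to the grasp point, in m); z points along the fingers, y is the line along which they close (so a half turn about z gives the same grasp; the last joint's range is limited). The gripper opens to 85 mm and grips with 20 to 120 N. Pads are 22 mm wide; open, the fingers measure 114 mm over their backs; the gripper's body (76 mm by 85 mm) begins 54 mm behind the grasp point. The pads swing forward as they close: fully open they stand 13 mm farther back than shut.
Start: joints at [-1.354, 0.332, -0.065, 1.46, 0.022, 1.35, -0.088], TCP at [0.148, 0.607, 0.231] pointing down, gripper open.
Joint ranges: [-2.6, 2.6], [-0.5, 2.12], [-1.47, 1.34], [0.16, 2.42], [-1.27, 4.41], [0.06, 2.06], [-2.6, 2.6]. Speed limits (rad/s): [2.22, 2.22, 2.79, 2.79, 3.14, 3.14, 3.14].

### API

Orientations are given as a unit quaternion [x, y, z, w].
In Python, from workcell import manip gives the robot as it stands. The module is installed in compiled form; this text tells all that it offers.
- The arm moves only by the tool step_arm, never from a script. Its argument "moves" is a list of rows, each a list of 7 numbers: the closure, from 0 (fully open) to 1 (shut), then the shift along the world's x, y, z in mm, then the turn, a rotation vector about the world's x, y, z in rad. In form: [[grip, tx, ty, tz, ax, ay, az], ...]. A call has 1 to 10 rows; each row is the pose to reach, as a shift and turn from the pose commanded when the call began; what a row does not reach only later rows make up. A row lasts 1/10 s, in which the tool goes at most 50 mm and 8.59 degrees, less where a joint would pass 70% of its speed; a pose out of reach is approached as far as the arm can. A call with a gripper value outside its range is refused whole. The fingers move at their own pace and stop on an object; "grip_force" is the grip in N (left out, the last holds). Time passes only in rows, so rows that repeat a pose let the fingers close. It gives the time, the measured TCP pose, the force, the opening and the grip force at its end, in the units of the state.
- manip.get_obs(): the state, without advancing time (a new reading comes with each control period).
- manip.camera(name): name is "scene" or "top" or "wrist"; returns a dict with "image" (400x640x3 uint8, blue, green, red), "K" (3x3 intrinsics, pixels), "rvec" (rotation vector, rad) and "tvec" (3), from world to camera coordinates, as OpenCV has them; the wrist camera has in their place "mount" (4x4, takes a point from camera to tool coordinates, whose origin is the TCP and whose axes are the flange's). Camera axes: x right, y down, z forward; pixel columns grow to the right and rows downward; lengths in m; the calibration is good to about 2 mm. A picture is of the moment at which its call begins: read the wrist's pose just before it. There is no depth.
- manip.hand_in(): hands the job in; it is judged then, once.
The state is a dict: "clock": time; "joint_pos": joint angles; "joint_velocities": joint speeds; "tau": joint torques, N m; "position": TCP position; "ee_rot": TCP orientation; "ft_force": force on the tool from outside, world axes, zero at the start; "torque": the same for the moment, N m; "grip_width": opening from 0.0 (shut) to 1.0 (fully open); "grasp_force": force on a finger pad.
Only numpy, scipy, OpenCV 4.12 (cv2) and the standard library are available. Lean on these libraries where they do the work, as an engineer would, in place of code of your own. Each camera call takes 0.05 s, during which the arm holds its last target. There are 200 camera calls.

## Working session

There is one attempt and no reset: what is moved stays moved. The work goes in short steps, Python scripts to look and compute and a tool call to move; the robot and the scene stay as the last step left them, time stands still between calls to the robot, and variables do not carry over. Pictures are saved under pics/ and viewed, at most 12 in all, crops included, and the job is handed in when it is done.

Besides the shell and the picture viewer there is one more tool, called after ">>>" as name(argument=value, ...) on one line, values as JSON. step_arm: Moves the arm, as the interface text tells. Its arguments: {"type":"object","properties":{"moves":{"type":"array","items":{"type":"array","items":{"type":"number"}}},"grip_force":{"type":"number"}},"required":["moves"]}

```bash
mkdir -p pics
python3 - <<'E'
from workcell import manip
import cv2,numpy as np
o=manip.get_obs();print(o)
for n in("scene","top"):
    c=manip.camera(n);cv2.imwrite(f"pics/{n}0.png",c["image"]);np.savez(f"{n}.npz",K=c["K"],rvec=c["rvec"],tvec=c["tvec"])
    R=cv2.Rodrigues(np.array(c["rvec"],float))[0];print(n,c["K"],-R.T@np.array(c["tvec"]).ravel(),R[2])
E
```

```text
{'clock': 0.0, 'joint_pos': array([-1.35360681,  0.33289617, -0.06470671,  1.4609671 ,  0.02156855,
        1.34988787, -0.08845713]), 'joint_velocities': array([ 5.32645373e-05,  6.03786592e-04, -7.50956158e-04, -1.52181414e-03,
       -1.13721108e-03, -7.53815593e-04, -1.02021869e-03]), 'tau': array([-5.40844468e-06, -6.25468898e+01,  4.89583611e-02, -3.91598010e+01,
        1.62227161e-02,  1.01906681e-02,  2.57187236e-05]), 'position': array([0.14833647, 0.60674537, 0.23048845]), 'ee_rot': array([ 1.19576001e-01,  9.92824780e-01, -7.28915778e-04, -7.01147692e-05]), 'ft_force': array([ 0.39380675, -0.07632943, -0.38066703]), 'torque': array([ 0.03814255, -0.00184351, -0.03212775]), 'grasp_force': 0.0, 'grip_width': 0.9989222686895597}
scene [[391.66438343   0.         316.7557858 ]
 [  0.         391.66438343 204.03439512]
 [  0.           0.           1.        ]] [1.03068923 0.13603005 0.96733663] [-0.52167498 -0.19923873 -0.82955358]
top [[480.66242467   0.         318.98864113]
 [  0.         480.66242467 196.55743395]
 [  0.           0.           1.        ]] [ 0.30156897 -0.03137611  1.53340252] [ 0.15835666 -0.00736855 -0.98735448]
```

View pics/scene0.png

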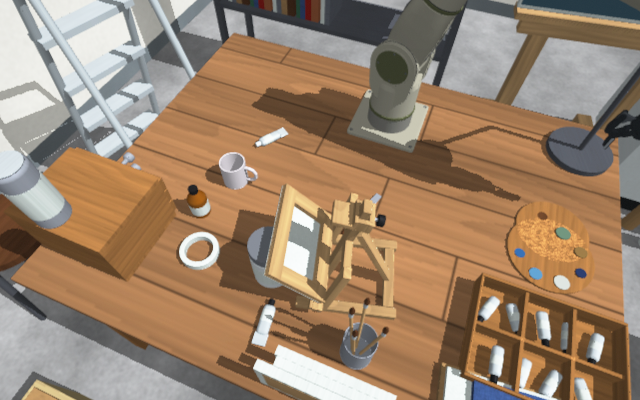

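View pics/top0.png

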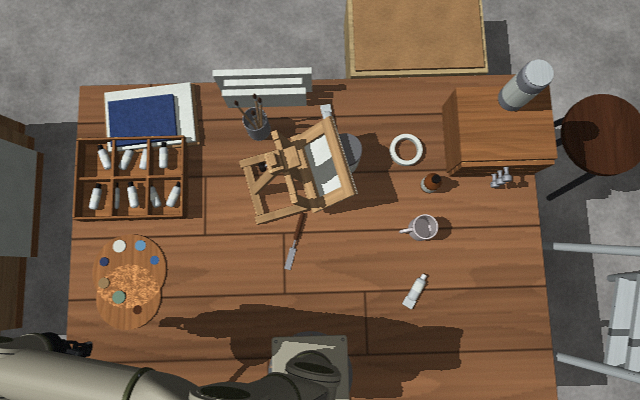

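The scene shows the easel around (345,250), with the canvas tipped toward the jar at (265,255). In the top view the easel is at (285,165), the canvas top edge runs roughly (325,118) to (352,200), and the clamp is near (285,155). Next I'll zoom in.

Run:
```python
import cv2
a=cv2.imread("pics/top0.png")[95:235,225:385];cv2.imwrite("pics/t1.png",cv2.resize(a,None,fx=4.25,fy=4.25,interpolation=cv2.INTER_CUBIC))
a=cv2.imread("pics/scene0.png")[175:325,230:410];cv2.imwrite("pics/s1.png",cv2.resize(a,None,fx=4,fy=4,interpolation=cv2.INTER_CUBIC))
```

```text
(no output)
```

View pics/t1.png

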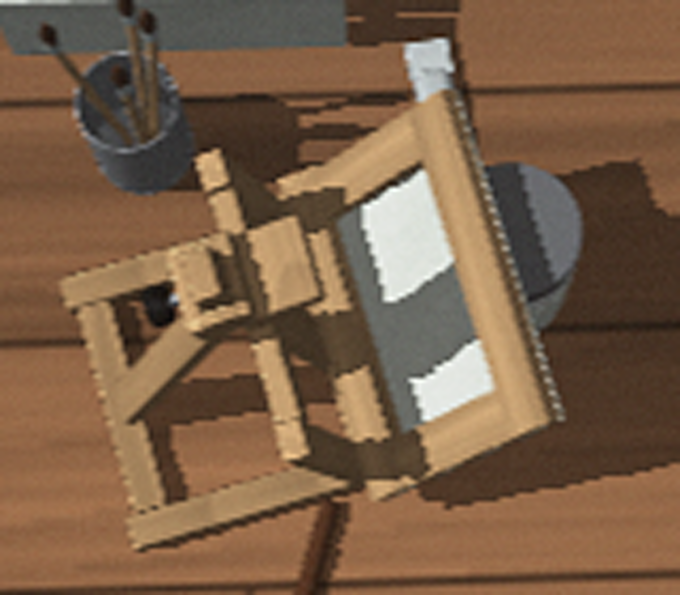

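View pics/s1.png

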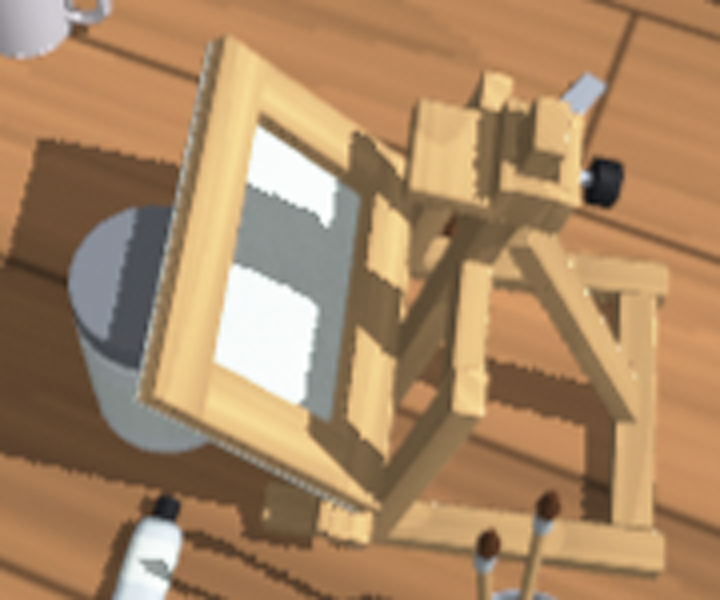

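```bash
cat > h.py <<'E'
import numpy as np,cv2
C={}
for n in("scene","top"):
    d=np.load(f"{n}.npz");R=cv2.Rodrigues(d["rvec"].astype(float))[0];C[n]=(d["K"],R,d["tvec"].reshape(3,1).astype(float))
def tri(pt,ps):
    P=[C[n][0]@np.hstack(C[n][1:]) for n in("top","scene")]
    X=cv2.triangulatePoints(P[0],P[1],np.array(pt,float).reshape(2,1),np.array(ps,float).reshape(2,1));X=X[:3,0]/X[3,0]
    e=[np.linalg.norm(proj(n,X)-p) for n,p in(("top",pt),("scene",ps))]
    return X,e
def proj(n,X):
    K,R,t=C[n];return cv2.projectPoints(np.array(X,float).reshape(-1,1,3),cv2.Rodrigues(R)[0],t,K,None)[0].reshape(-1,2).squeeze()
def plane(n,p,z):
    K,R,t=C[n];d=R.T@np.linalg.inv(K)@np.array([*p,1.]);c=(-R.T@t).ravel();return c+d*(z-c[2])/d[2]
T=lambda u,v:(225+u/4.25-.38,95+v/4.25-.38)
S=lambda u,v:(230+u/4-.375,175+v/4-.375)
E
python3 - <<'E'
from h import *
np.set_printoptions(precision=4,suppress=True)
for k,a,b in [("canv far",T(450,92),S(140,402)),("canv near",T(562,420),S(217,38)),
 ("lip fl",T(302,215),S(410,190)),("lip fr",T(325,295),S(418,98)),("lip bl",T(247,232),S(482,207)),
 ("run L",T(62,285),S(663,545)),("run R",T(135,530),S(667,265))]:
    X,e=tri(a,b);print(k,X,np.round(e,2))
for k,a in[("runL",T(62,285)),("runR",T(135,530)),("runRo",T(130,520))]:print(k,plane("top",a,.022))
for k,a in[("runL",S(663,535)),("runR",S(667,268))]:print(k,plane("scene",a,.022))
E
```

```text
canv far [ 0.7531 -0.0826  0.1896] [0.36 0.73]
canv near [ 0.5219 -0.1477  0.1948] [0.32 0.55]
lip fl [0.6387 0.0183 0.2982] [0.46 0.91]
lip fr [0.5868 0.0042 0.3015] [0.11 0.21]
lip bl [0.6305 0.0536 0.2918] [0.6  1.19]
run L [0.6611 0.2076 0.0379] [0.24 0.46]
run R [0.4747 0.1555 0.0389] [0.17 0.29]
runL [0.6649 0.2109 0.022 ]
runR [0.4767 0.1571 0.022 ]
runRo [0.4843 0.1608 0.022 ]
runL [0.649  0.2061 0.022 ]
runR [0.4666 0.1573 0.022 ]
```

>>> step_arm(moves=[[1,0,0,50,0,0,0],[1,0,0,100,0,0,0],[1,5,-10,150,0,0,-0.1],[1,20,-35,200,0,0,-0.2],[1,40,-70,230,0,0,-0.3],[1,65,-110,230,0,0,-0.4],[1,90,-150,230,0,0,-0.5],[1,115,-190,230,0,0,-0.6],[1,140,-230,230,0,0,-0.7],[1,165,-270,230,0,0,-0.8]], grip_force=20)

```text
clock: 1.1
position: [0.3141, 0.3351, 0.4611]
ee_rot: [0.499, 0.867, -0.0, -0.0]
ft_force: [0.7, 1.0, 0.3]
grip_width: -0.005
grasp_force: 0.0
```

Run:
```python
from h import *
im=cv2.imread("pics/top0.png")
# jar lid: greyish on the right part; fit circle from t1 points on lid rim
pts=[T(540,166),T(570,185),T(582,220),T(575,258)]
P=np.array([plane("top",p,.15)[:2] for p in pts])
A=np.c_[2*P,np.ones(len(P))];s=np.linalg.lstsq(A,(P**2).sum(1),rcond=None)[0];print(s[:2],np.sqrt(s[2]+s[0]**2+s[1]**2))
O=np.array([.612,.0105]);a=np.deg2rad(105.6);x=np.array([np.cos(a),np.sin(a)]);y=np.array([-x[1],x[0]])
print((s[:2]-O)@x,(s[:2]-O)@y)
```

```text
[ 0.66835676 -0.12770966] 0.04545114635687686
-0.14827381647233623 -0.01711340610731664
```

>>> step_arm(moves=[[1,27,-41,0,0,0,-0.05],[1,54,-82,0,0,0,-0.1],[1,81,-123,0,0,0,-0.15],[1,108,-164,0,0,0,-0.2],[1,135,-205,0,0,0,-0.26],[1,162,-246,0,0,0,-0.26],[1,189,-287,0,0,0,-0.26],[1,216,-328,0,0,0,-0.26],[1,243,-369,0,0,0,-0.26],[1,270,-410,0,0,0,-0.26]])

```text
clock: 2.1
position: [0.5842, -0.0742, 0.4613]
ee_rot: [0.605, 0.797, 0.0, 0.0]
ft_force: [0.8, 1.2, 1.0]
grip_width: 0.0
grasp_force: 0.0
```

>>> step_arm(moves=[[1,25,-40,0,0,0,0],[1,50,-80,0,0,0,0],[1,75,-120,0,0.1,0.03,0],[1,81,-140,0,0.2,0.05,0],[1,81,-150,-20,0.29,0.08,0],[1,81,-150,-40,0.38,0.11,0],[1,81,-150,-60,0.48,0.135,0],[1,81,-150,-80,0.58,0.16,0],[1,81,-150,-100,0.67,0.19,0],[1,81,-150,-100,0.67,0.19,0]])

```text
clock: 3.1
position: [0.6528, -0.2115, 0.345]
ee_rot: [0.575, 0.748, 0.207, -0.259]
ft_force: [0.3, 0.3, -3.7]
grip_width: 0.0
grasp_force: 0.0
```

```bash
cat > st.py <<'E'
from h import *
from workcell import manip
from scipy.spatial.transform import Rotation as Ro
np.set_printoptions(precision=4,suppress=True)
O=np.array([.612,.0105,0]);a=np.deg2rad(105.6);B=np.array([[np.cos(a),np.sin(a),0],[-np.sin(a),np.cos(a),0],[0,0,1]])
def st():
    o=manip.get_obs();R=Ro.from_quat(o["ee_rot"]).as_matrix();F=B@(o["position"]-O)
    f=F-[0,0,.055];c,s=np.cos(.21),np.sin(.21)
    print("t",round(o["clock"],2),"pos",o["position"],"easel",F,"frame",np.array([c*f[0]-s*f[2],f[1],s*f[0]+c*f[2]]));print("toolaxes easel z",B@R[:,2],"y",B@R[:,1]);print("q",o["joint_pos"],"F(easel)",B@o["ft_force"])
E
python3 -c "
from st import *;st()
cv2.imwrite('pics/s2.png',cv2.resize(manip.camera('scene')['image'][120:330,200:420],None,fx=2.7,fy=2.7))"
```

```text
t 3.1 pos [ 0.6528 -0.2115  0.345 ] easel [-0.2247  0.0204  0.345 ] frame [-0.2802  0.0204  0.2367]
toolaxes easel z [ 0.6247 -0.02   -0.7806] y [-0.0165 -0.9998  0.0125]
q [ 0.6847  0.8811 -0.6146  0.6072 -0.1627  2.0574  0.3946] F(easel) [ 0.2011 -0.3939 -3.7054]
```

View pics/s2.png

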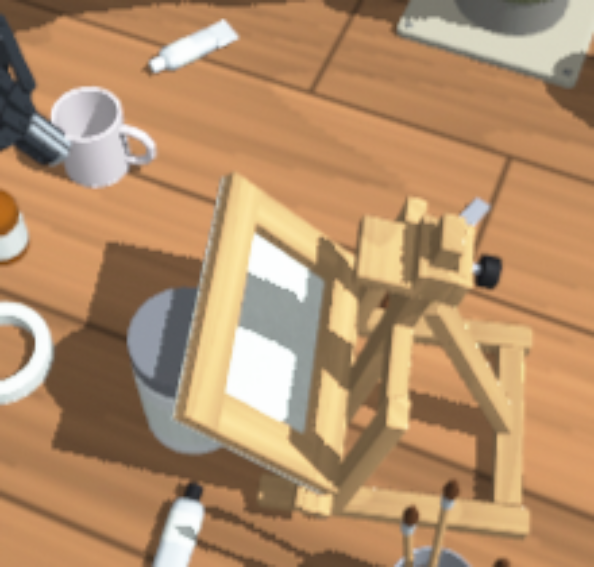

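The gripper, at (5..65,120..155), is in front of the canvas and clear of it. The scene is unchanged.

>>> step_arm(moves=[[1,0,0,-40,0,0,0],[1,0,0,-80,0,0,0],[1,5,0,-120,0,0,0],[1,5,0,-150,0,0,0],[1,5,0,-165,0,0,0],[1,5,0,-165,0,0,0]])

```text
clock: 3.75
position: [0.6575, -0.2106, 0.181]
ee_rot: [0.575, 0.749, 0.204, -0.257]
ft_force: [0.3, 0.7, -0.4]
grip_width: -0.001
grasp_force: 0.0
```

```bash
python3 -c "
from st import *;st()"
```

```text
t 3.75 pos [ 0.6575 -0.2106  0.181 ] easel [-0.2252  0.0156  0.181 ] frame [-0.2465  0.0156  0.0762]
toolaxes easel z [ 0.6198 -0.0177 -0.7846] y [-0.0143 -0.9998  0.0112]
q [ 0.7386  0.9294 -0.5897  0.8826 -0.1107  1.7797  0.5298] F(easel) [ 0.5838 -0.4795 -0.3527]
```

>>> step_arm(moves=[[1,-2,20,-3,0,0,0],[1,-6,40,-6,0,0,0],[1,-10,58,-8,0,0,0],[1,-12,68,-8,0,0,0],[1,-14,74,-8,0,0,0],[1,-14,74,-8,0,0,0]])

```text
clock: 4.35
position: [0.6445, -0.1364, 0.176]
ee_rot: [0.575, 0.75, 0.206, -0.255]
ft_force: [0.7, -0.0, 0.0]
grip_width: -0.0
grasp_force: 0.0
```

```bash
python3 -c "
from st import *;st()
cv2.imwrite('pics/s3.png',cv2.resize(manip.camera('scene')['image'][150:310,200:400],None,fx=3,fy=3))"
```

```text
t 4.35 pos [ 0.6445 -0.1364  0.176 ] easel [-0.1502  0.0082  0.176 ] frame [-0.1722  0.0082  0.087 ]
toolaxes easel z [ 0.6186 -0.0211 -0.7854] y [-0.0143 -0.9998  0.0156]
q [ 0.7397  0.828  -0.6298  1.0908 -0.1442  1.6442  0.4838] F(easel) [-0.2366 -0.6807  0.0222]
```

View pics/s3.png

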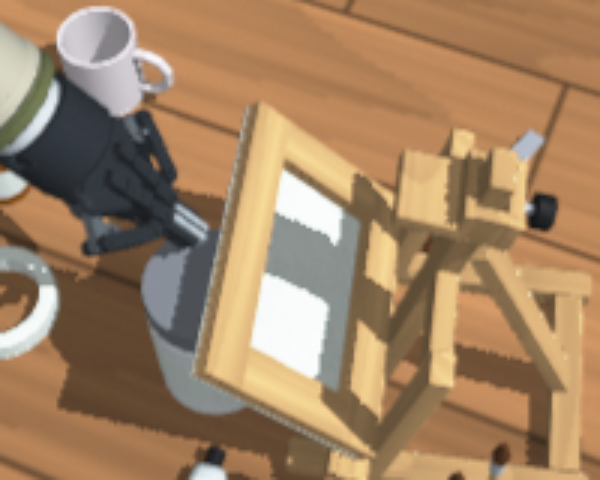

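The fingertip, at (205,235), is just in front of the middle of the canvas's top edge, above the jar lid. I'll start the push.

>>> step_arm(moves=[[1,-2,8,-2,0,0,0],[1,-4,15,-4,0,0,0],[1,-6,23,-5,0,0,0],[1,-8,27,-2,0,0,0],[1,-9,31,1,0,0,0],[1,-10,36,4,0,0,0],[1,-11,39,7,0,0,0],[1,-12,44,10,0,0,0],[1,-14,49,13,0,0,0]])

```text
clock: 5.3
position: [0.6303, -0.0872, 0.1882]
ee_rot: [0.575, 0.75, 0.206, -0.255]
ft_force: [1.4, -0.6, -0.2]
grip_width: -0.0
grasp_force: 0.6
```

```bash
python3 -c "
from st import *;st()
cv2.imwrite('pics/s4.png',cv2.resize(manip.camera('scene')['image'][150:310,200:400],None,fx=3,fy=3))"
```

```text
t 5.3 pos [ 0.6303 -0.0872  0.1882] easel [-0.099   0.0087  0.1882] frame [-0.1246  0.0087  0.1096]
toolaxes easel z [ 0.6195 -0.0211 -0.7847] y [-0.0151 -0.9998  0.0149]
q [ 0.7371  0.7526 -0.6603  1.2027 -0.1763  1.585   0.4431] F(easel) [-0.9673 -1.1776 -0.1703]
```

View pics/s4.png

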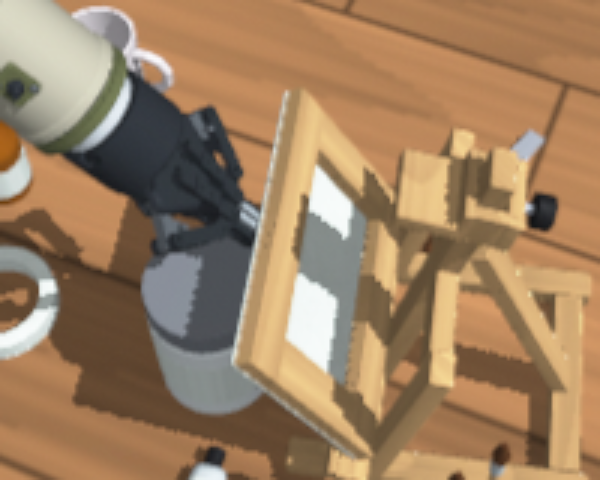

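The canvas has risen with its top at (290,95)-(240,365). The foot is still on the ledge and the jar hasn't moved. I'll keep going.

>>> step_arm(moves=[[1,-2,7,4,0,0,0],[1,-4,13,7,0,0,0],[1,-6,20,10,0,0,0],[1,-8,28,13,0,0,0],[1,-10,35,15,0,0,0],[1,-12,41,16,0,0,0],[1,-13,48,17,0,0,0],[1,-15,55,18,0,0,0],[1,-17,60,19,0,0,0],[1,-18,64,20,0,0,0]])

```text
clock: 6.35
position: [0.6119, -0.0229, 0.2079]
ee_rot: [0.575, 0.75, 0.206, -0.256]
ft_force: [0.0, -0.1, -0.3]
grip_width: -0.004
grasp_force: 0.1
```

```bash
python3 -c "
from st import *;st()
cv2.imwrite('pics/s5.png',cv2.resize(manip.camera('scene')['image'][150:310,200:400],None,fx=3,fy=3))"
```

```text
t 6.35 pos [ 0.6119 -0.0229  0.2079] easel [-0.0322  0.0091  0.2079] frame [-0.0633  0.0091  0.1428]
toolaxes easel z [ 0.6198 -0.0202 -0.7845] y [-0.0144 -0.9998  0.0143]
q [ 0.723   0.6604 -0.7011  1.3188 -0.2216  1.5231  0.3855] F(easel) [-0.1228  0.0298 -0.2579]
```

View pics/s5.png

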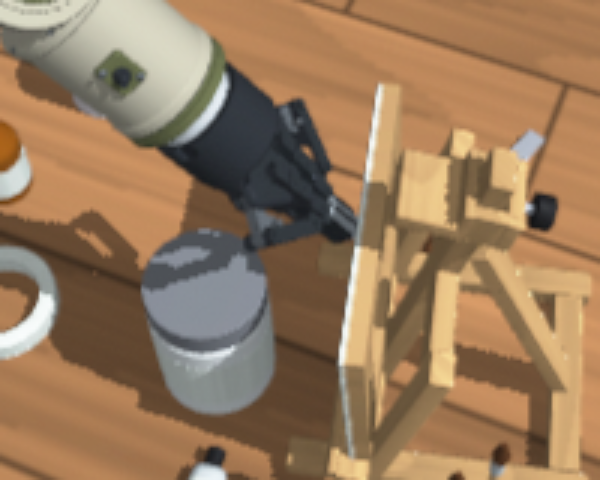

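The canvas is nearly upright, with its top at (385,90) and the finger on it at (350,225). The jar is clear. I'll push on past vertical.

>>> step_arm(moves=[[1,-1,5,0,0,0,0],[1,-3,10,0,0,0,0],[1,-4,14,0,0,0,0],[1,-5,19,0,0,0,0],[1,-7,24,-1,0,0,0],[1,-7,27,-1,0,0,0],[1,-7,27,-1,0,0,0],[1,-7,27,-1,0,0,0],[1,-7,27,-1,0,0,0]])

```text
clock: 7.3
position: [0.6053, 0.0031, 0.2068]
ee_rot: [0.575, 0.75, 0.206, -0.256]
ft_force: [-0.1, 0.5, -0.2]
grip_width: 0.002
grasp_force: 0.0
```

```bash
python3 -c "
from st import *;st()
cv2.imwrite('pics/s6.png',manip.camera('scene')['image'])
a=cv2.resize(manip.camera('scene')['image'][150:310,215:395],None,fx=2.2,fy=2.2);c=manip.camera('top')['image'];cv2.imwrite('pics/top6.png',c)
b=cv2.resize(c[90:234,225:385],None,fx=2.444,fy=2.444)
cv2.imwrite('pics/p6.png',np.hstack([a,b]))"
```

```text
t 7.3 pos [0.6053 0.0031 0.2068] easel [-0.0053  0.0085  0.2068] frame [-0.0368  0.0085  0.1473]
toolaxes easel z [ 0.6195 -0.0208 -0.7847] y [-0.0153 -0.9998  0.0145]
q [ 0.7132  0.6338 -0.7155  1.3664 -0.2365  1.4859  0.3662] F(easel) [ 0.4641 -0.0206 -0.1983]
```

View pics/p6.png

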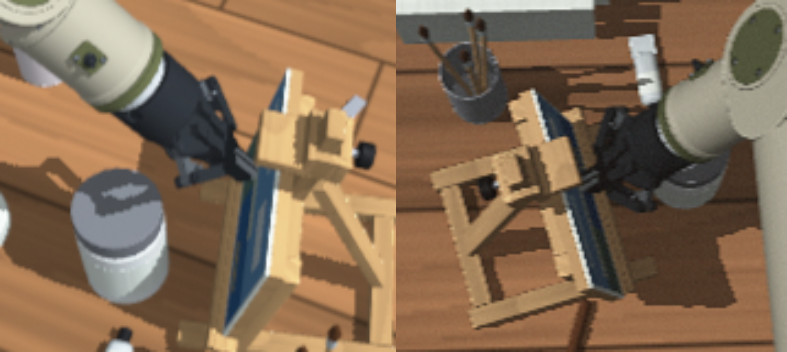

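The left half shows the canvas back on the easel with its painted face visible at (250,250), and the finger just in front at (240,165). The right half (top view) shows it parallel to the frame. Now I'll retreat, rise and reduce the tilt.

>>> step_arm(moves=[[1,6,-20,1,0,0,0],[1,12,-45,5,0,0,0],[1,20,-70,20,0,0,0],[1,27,-80,55,0,0,0],[1,31,-80,95,-0.1,-0.03,0],[1,31,-80,130,-0.2,-0.06,0],[1,31,-80,150,-0.308,-0.086,0],[1,31,-80,150,-0.308,-0.086,0]])

```text
clock: 8.25
position: [0.637, -0.0723, 0.3635]
ee_rot: [0.595, 0.785, 0.114, -0.127]
ft_force: [-0.7, 1.2, -0.2]
grip_width: -0.004
grasp_force: 0.0
```

```bash
python3 -c "
from st import *;st()
a=manip.camera('scene')['image'];cv2.imwrite('pics/s7.png',a)
b=manip.camera('top')['image'];cv2.imwrite('pics/t7.png',b)
cv2.imwrite('pics/p7.png',np.hstack([cv2.resize(a[175:315,285:385],None,fx=4,fy=4,interpolation=cv2.INTER_CUBIC),cv2.resize(b[105:225,245:345],None,fx=4,fy=560/120,interpolation=cv2.INTER_CUBIC)]))"
```

```text
t 8.25 pos [ 0.637  -0.0723  0.3635] easel [-0.0865 -0.0018  0.3635] frame [-0.1489 -0.0018  0.2837]
toolaxes easel z [ 0.3355 -0.0273 -0.9416] y [-0.0039 -0.9996  0.0276]
q [ 0.5957  0.5184 -0.6502  1.0463 -0.0326  1.7369  0.2703] F(easel) [ 1.3548  0.3524 -0.1678]
```

View pics/p7.png

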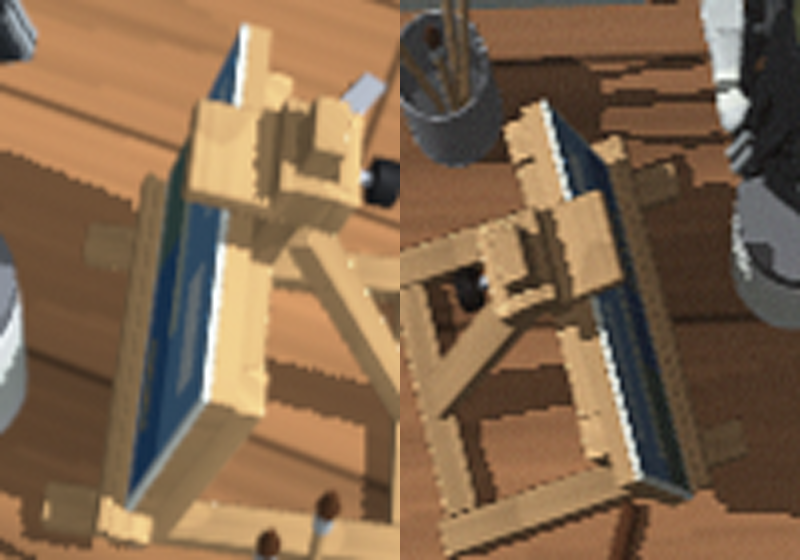

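The canvas leans back on the frame, with its white front top edge at (240,25)-(208,402) on the left and (543,100)-(640,478) on the right. Triangulating as a check.

Run:
```python
from st import *
Sc=lambda u,v:(285+u/4-.4,175+v/4-.4);Tc=lambda u,v:(245+(u-400)/4-.4,105+v/4.667-.4)
for k,t,s in[("near",Tc(640,478),Sc(240,25)),("far",Tc(543,100),Sc(208,402)),("lip fR",Tc(622,282),Sc(198,98)),("lip fL",Tc(600,194),Sc(188,190))]:
    X,e=tri(t,s);F=B@(X-O);f=F-[0,0,.055];c,s_=np.cos(.21),np.sin(.21);print(k,X,e,"frame",c*f[0]-s_*f[2],f[1],s_*f[0]+c*f[2])
```

```text
near [ 0.4826 -0.0024  0.2338] [np.float64(0.5376834746848107), np.float64(0.9370824015395108)] frame -0.015399572307133787 0.12815429098831188 0.1795043784719907
far [0.7134 0.0617 0.2332] [np.float64(0.041585035322106695), np.float64(0.08699823647954182)] frame -0.015623864261626381 -0.11142093201474454 0.17890665606887007
lip fR [0.585  0.0056 0.2995] [np.float64(0.38896099294698017), np.float64(0.7412588226200659)] frame -0.04844059874770115 0.02731745175438472 0.23967324370002294
lip fL [0.6372 0.0196 0.2961] [np.float64(0.22024182578134252), np.float64(0.4382535456890151)] frame -0.048308856143894345 -0.026757780041062683 0.23618609637354285
```

>>> step_arm(moves=[[1,-6,22,0,0,0,0],[1,-14,47,-5,0,0,0],[1,-22,72,-12,0,0,0],[1,-29,95,-20,0,0,0],[1,-33,110,-26,0,0,0],[1,-34,116,-28,0,0,0],[1,-34,116,-28,0,0,0]])

```text
clock: 9.05
position: [0.6021, 0.0392, 0.3281]
ee_rot: [0.598, 0.782, 0.112, -0.133]
ft_force: [0.1, 0.6, -0.1]
grip_width: -0.006
grasp_force: 0.0
```

```bash
python3 -c "
from st import *;st()"
```

```text
t 9.05 pos [0.6021 0.0392 0.3281] easel [0.0303 0.0018 0.3281] frame [-0.0273  0.0018  0.2734]
toolaxes easel z [ 0.3422 -0.0194 -0.9394] y [-0.0096 -0.9998  0.0172]
q [ 0.5521  0.403  -0.7042  1.2869 -0.0913  1.5764  0.151 ] F(easel) [ 0.575  -0.2301 -0.1404]
```

>>> step_arm(moves=[[1,0,0,-8,0,0,0],[1,0,-1,-15,0,0,0],[1,1,-2,-21,0,0,0],[1,1,-3,-26,0,0,0],[1,1,-4,-31,0,0,0],[1,2,-5,-36,0,0,0],[1,2,-6,-41,0,0,0],[1,2,-7,-46,0,0,0],[1,2,-8,-50,0,0,0],[1,3,-9,-54,0,0,0]])

```text
clock: 10.05
position: [0.605, 0.0307, 0.2746]
ee_rot: [0.598, 0.783, 0.113, -0.132]
ft_force: [-2.3, -0.3, 2.8]
grip_width: -0.004
grasp_force: 1.7
```

```bash
python3 -c "
from st import *;st()"
```

```text
t 10.05 pos [0.605  0.0307 0.2746] easel [0.0213 0.0013 0.2746] frame [-0.0249  0.0013  0.2192]
toolaxes easel z [ 0.3418 -0.0202 -0.9396] y [-0.0091 -0.9998  0.0182]
q [ 0.5676  0.4283 -0.6961  1.3674 -0.0774  1.4822  0.1865] F(easel) [0.371  2.3237 2.8312]
```

>>> step_arm(moves=[[1,0,-1,-4,0,0,0],[1,0,-2,-8,0,0,0],[1,1,-2,-11,0,0,0],[1,1,-3,-13,0,0,0]])

```text
clock: 10.45
position: [0.6059, 0.0279, 0.2614]
ee_rot: [0.598, 0.783, 0.113, -0.133]
ft_force: [-0.6, 2.3, 2.9]
grip_width: 0.001
grasp_force: 1.7
```

>>> step_arm(moves=[[1,0,0,-1,0,0,0],[1,0,0,-2,0,0,0]])

```text
clock: 10.65
position: [0.606, 0.0276, 0.2597]
ee_rot: [0.598, 0.783, 0.113, -0.132]
ft_force: [-1.9, 1.8, 2.8]
grip_width: -0.003
grasp_force: 1.6
```

>>> step_arm(moves=[[1,0,0,-1,0,0,0],[1,0,0,-2,0,0,0]])

```text
clock: 10.85
position: [0.6062, 0.0273, 0.2578]
ee_rot: [0.598, 0.783, 0.113, -0.132]
ft_force: [-2.5, -1.0, 3.1]
grip_width: -0.002
grasp_force: 1.6
```

>>> step_arm(moves=[[1,0,0,-1,0,0,0],[1,0,0,-2,0,0,0]])

```text
clock: 11.05
position: [0.6063, 0.027, 0.2559]
ee_rot: [0.598, 0.782, 0.113, -0.132]
ft_force: [-3.3, -2.9, 10.7]
grip_width: -0.0
grasp_force: 5.1
```

>>> step_arm(moves=[[1,0,0,-1,0,0,0],[1,0,0,-2,0,0,0]])

```text
clock: 11.25
position: [0.6064, 0.027, 0.2556]
ee_rot: [0.598, 0.783, 0.113, -0.131]
ft_force: [-8.1, -3.9, 21.3]
grip_width: 0.001
grasp_force: 10.2
```

The force rose to 21 N and the clamp stopped, so the lip is on the canvas. Retreating.

>>> step_arm(moves=[[1,0,0,3,0,0,0],[1,0,1,10,0,0,0],[1,0,2,25,0,0,0],[1,0,3,50,0,0,0],[1,3,-5,85,0,0,0],[1,12,-40,110,0,0,0],[1,20,-70,120,0,0,0],[1,28,-100,120,0,0,0],[1,28,-100,120,0,0,0]])

```text
clock: 12.15
position: [0.635, -0.0777, 0.3735]
ee_rot: [0.6, 0.781, 0.112, -0.131]
ft_force: [-0.4, -0.2, -0.5]
grip_width: -0.006
grasp_force: 0.0
```

```bash
python3 -c "
from st import *;st()
a=manip.camera('scene')['image']
b=manip.camera('top')['image']
cv2.imwrite('pics/p8.png',np.hstack([cv2.resize(a[175:315,285:385],None,fx=4,fy=4,interpolation=cv2.INTER_CUBIC),cv2.resize(b[105:225,245:345],None,fx=4,fy=560/120,interpolation=cv2.INTER_CUBIC)]))"
```

```text
t 12.15 pos [ 0.635  -0.0777  0.3735] easel [-0.0911  0.0015  0.3735] frame [-0.1555  0.0015  0.2925]
toolaxes easel z [ 0.34   -0.0221 -0.9402] y [-0.0159 -0.9997  0.0178]
q [ 0.5944  0.5229 -0.6453  1.0181 -0.0351  1.7675  0.2587] F(easel) [-0.0574  0.4643 -0.5371]
```

View pics/p8.png

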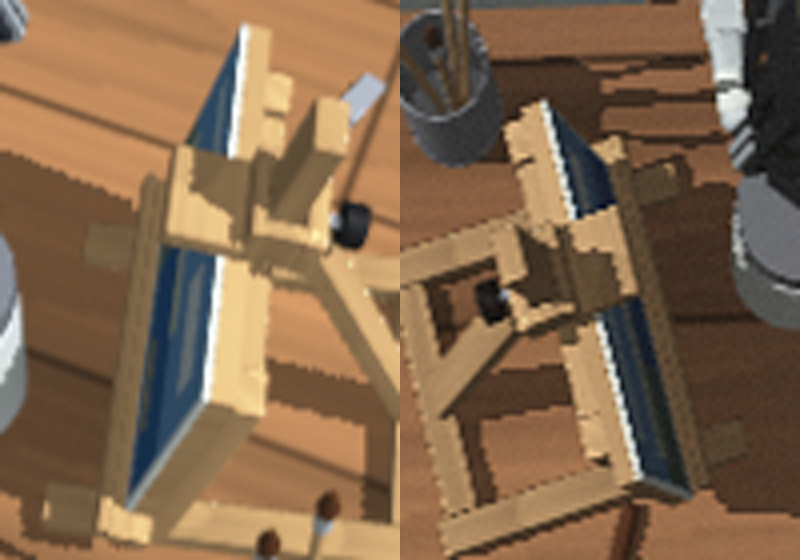

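The clamp's lip, at (210,200) on the left and (600,260) on the right, sits on the canvas's top edge. The canvas hasn't moved and the arm is clear, so I'm handing in.

```bash
python3 -c "
from workcell import manip;print(manip.hand_in())"
```

```text
the job is handed in; nothing more can be done
None
```

The canvas leans back against the easel with its foot on the ledge, and the clamp's lip is down on its top edge. The jar and other things looked unmoved in the pictures. The job was handed in at about 12 s; no verdict was returned.

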